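# Find the full tin by feel and park it in the rack

### The job

One of the three identical round tins is full and the other two are empty: nudge them to feel which is the heavy one, then slide the full tin into the open front of the bamboo rack, gently home against its back stop and centred between the two side rails. Leave the empty tins standing where they were, give or take a small nudge of a few centimetres, and do not disturb the saucers, the upturned bowl or the spoon on it.

Things in the scene. Friction and masses are not known exactly. Their poses are not given: they have to be found in the camera images.
- tin_1: one of three identical closed round aluminium tins (lid part of it), 92 mm diameter (lid rim 94 mm), 58 mm tall, too wide for the gripper; exactly one of the three is full (about 0.7 to 0.95 kg), the other two are empty (about 0.15 kg), and which one differs from start to start and cannot be seen; origin: centre of the underside, z up
- tin_2: one of three identical closed round aluminium tins (lid part of it), 92 mm diameter (lid rim 94 mm), 58 mm tall, too wide for the gripper; exactly one of the three is full (about 0.7 to 0.95 kg), the other two are empty (about 0.15 kg), and which one differs from start to start and cannot be seen; origin: centre of the underside, z up
- tin_3: one of three identical closed round aluminium tins (lid part of it), 92 mm diameter (lid rim 94 mm), 58 mm tall, too wide for the gripper; exactly one of the three is full (about 0.7 to 0.95 kg), the other two are empty (about 0.15 kg), and which one differs from start to start and cannot be seen; origin: centre of the underside, z up
- rack: low bamboo rack fixed to the table, no floor: two side rails 30 mm high, 12 mm thick, along its x from -30 to +70 mm, inner faces at y = -58 and +58 mm; back stop 30 mm high, inner face at x = +47 mm; open at -x, roughly facing the robot. Origin: on the table, where the centre of a tin lies when home and centred; +x points to the back stop
- table: white plastic garden table, top at z = 0; the tins slide on it
- saucer_1: white ceramic saucer, 110 mm diameter, 18 mm tall, loose; origin: centre of the underside; stands to the left of the rack
- saucer_2: white ceramic saucer, 110 mm diameter, 18 mm tall, loose; origin: centre of the underside; stands to the right and a little in front of the rack
- bowl: upturned white ceramic bowl, 120 mm diameter at the table, narrowing to a flat foot 56 mm wide at 56 mm height, loose, near the robot; origin: centre of its underside
- spoon: steel tablespoon lying across the upturned bowl's foot, 163 mm long (x from -95 to +68 mm, the round spoon end at +x), 40 mm wide at most, 4 to 6 mm thick, loose, its underside 56 mm above the table; origin: underside, near its middle; x along it
There are look-alikes about, which are no part of the job. Leave any green look-alike of the tin_2 alone. What is shaped like the tin_3 but orange is not meant.

How it is judged:
By the outcome, as a careful person would: the job done as asked, in the order asked, and still so for the second after the job is handed in, with the robot touching nothing.
It also fails if it takes over 72 s, if anything falls off the work surface, if the arm or the gripper's body presses on something with over 40 N, if the wrist force passes 120 N, or if a joint passes its speed limit or range.

### The arm

A 6-joint arm with a two-finger parallel gripper is mounted at the origin on the work surface. World frame = base frame: x ahead of the robot, y to its left, z up, the work surface at z = 0. Lengths are in m, angles in degrees, forces in N, time in s.
With the tool pointing down it reaches from about 0.375 to 0.9 m from the base axis. Payload 3.1 kg.
Tool frame: the origin (TCP) lies on the centre line of the jaws, within the pads' length; the fingertips stand 11 mm ahead of it and the grasp point (between the pads) lies 8 mm behind it; z points along the fingers, y is the line along which they close (so a half turn about z gives the same grasp; the last joint's range is limited). The gripper opens to 87 mm and grips with 3 to 60 N. Pads are 19 mm wide; open, the fingers measure 117 mm over their backs; the gripper's body (75 mm by 190 mm) begins 51 mm behind the grasp point.
Start: joints at [60.418, 30.224, 82.088, -0, 67.689, -10.227], TCP at [0.207, 0.59, 0.234] pointing down, gripper open.
Joint ranges: [-176.69, 176.69], [-43.24, 126.21], [12.49, 139.97], [-82, 262], [0, 151.66], [-163.58, 163.58]. Speed limits (degrees/s): [159.86, 159.86, 180, 180, 180, 180].

### API

Orientations are given as a 3x3 rotation matrix whose columns are the frame's x, y, z axes.
In Python, from rig import * gives the robot as it stands.
- The arm moves only by the shell command python3 -m inch 'ROWS'. ROWS is JSON, a list of rows, each an object of numbers: "gripper": the opening in per cent of the stroke, from 0 (shut) to 100 (fully open); "dx", "dy", "dz": the shift along the tool's x, y, z in mm; "turn": the turn about the tool's z in rad. A call has 1 to 12 rows; each row is the pose to reach, as a shift and turn from the pose commanded when the call began, along the tool's axes at that moment; what a row does not reach only later rows make up. A row lasts 1/10 s, in which the tool goes at most 50 mm and 8.59 degrees, less where a joint would pass 70% of its speed; a pose out of reach is approached as far as the arm can. A call with a gripper value outside its range is refused whole. The fingers move at their own pace and stop on an object; the grip force is fixed at half the most. Time passes only in rows, so rows that repeat a pose let the fingers close. It gives the time, the measured TCP pose, the force and the opening at its end, in the units of the state.
- read_state(): the state, without advancing time (a new reading comes with each control period).
- capture(name): name is "scene" or "side" or "wrist"; returns the picture (400x640x3 uint8, red, green, blue); there is no depth.
- get_calibration(name): a dict with "camera_matrix" (3x3 intrinsics, pixels), "world_to_cam" (4x4, takes a point from world to camera coordinates); the wrist camera has in their place "T_tool_cam" (4x4, takes a point from camera to tool coordinates, whose origin is the TCP and whose axes are the flange's). Camera axes: x right, y down, z forward; pixel columns grow to the right and rows downward; lengths in m; the calibration is good to about 2 mm. A picture is of the moment at which its call begins: read the wrist's pose just before it. get_calibration takes no time and is no camera call.
- hand_in(): hands the job in, once; it reports no verdict.
Trained networks look in the newest picture that a camera, given by its name, has taken for a name from the list of things; names that differ only in an ending like _2 or _b are one class to them, and where a whole thing is asked for, a point or a joint stands for the part that bears it (a point fixed in the world has none). Each returns a list of dicts, best first, with "score" (0 to 1); they miss things now and then, are a little off and sometimes report something else, mostly with a low value. They report only what shows in the picture. A call takes as long as a camera call. They do not tell look-alikes from the thing itself.
- recognise(camera, query): "extent" ([centre column, centre row, width, height] in pixels, round what is visible of it).
The state is a dict: "time_s": time; "joint_positions": joint angles; "qvel": joint speeds; "tau": joint torques, N m; "position": TCP position; "tcp_rot": TCP orientation; "force": force on the tool from outside, world axes, zero at the start; "moment": the same for the moment, N m; "opening": opening from 0.0 (shut) to 1.0 (fully open).
Only numpy, scipy, OpenCV 4.12 (cv2) and the standard library are available. Lean on these libraries where they do the work, as an engineer would, in place of code of your own. Each camera call takes 0.05 s, during which the arm holds its last target. There are 200 camera calls.

## Working session

There is one attempt and no reset: what is moved stays moved. The work goes in short steps, Python scripts to look and compute and a shell command to move; the robot and the scene stay as the last step left them, time stands still between calls to the robot, and variables do not carry over. Pictures are saved under pics/ and viewed, on a budget of 10 in all, crops included, one or two more only if the job needs it, and the job is handed in when it is done.

```bash
mkdir -p pics; ls; cat > h.py <<'E'
from rig import *
import numpy as np, cv2
def ray(cam,u,v,z):
    c=get_calibration(cam);K=np.array(c["camera_matrix"]);T=np.array(c["world_to_cam"])
    d=T[:3,:3].T@np.linalg.inv(K)@np.array([u,v,1.]);o=-T[:3,:3].T@T[:3,3]
    return (o+d*(z-o[2])/d[2])
def proj(cam,p):
    c=get_calibration(cam);K=np.array(c["camera_matrix"]);T=np.array(c["world_to_cam"])
    q=K@(T[:3,:3]@np.array(p)+T[:3,3]);return q[:2]/q[2]
def save(cam,name):
    im=capture(cam);cv2.imwrite("pics/"+name,im[:,:,::-1]);return im
E
python3 - <<'E'
from h import *
a=save("scene","a.png");b=save("side","b.png")
cv2.imwrite("pics/ab.png",np.vstack([a,b])[:,:,::-1][:, :])
im=cv2.resize(np.vstack([a,b]),(480,600))
for cam in("scene","side"):
    for q in("tin_1","rack","saucer_1","bowl","spoon"):
        for r in recognise(cam,q):
            e=r["extent"];print(cam,q,round(r["score"],2),[round(x) for x in e],ray(cam,e[0],e[1],.029).round(3))
s=read_state();print(s["position"],s["tcp_rot"],s["force"],s["time_s"])
E
```

```text
pics
scene tin_1 0.89 [396, 204, 33, 36] [0.431 0.155 0.029]
scene tin_1 0.88 [255, 146, 25, 23] [ 0.318 -0.44   0.029]
scene tin_1 0.82 [449, 221, 29, 37] [0.441 0.321 0.029]
scene tin_1 0.66 [439, 258, 35, 38] [0.598 0.327 0.029]
scene tin_1 0.65 [256, 172, 24, 25] [ 0.462 -0.343  0.029]
scene tin_1 0.64 [284, 153, 24, 25] [ 0.315 -0.313  0.029]
scene rack 0.82 [327, 253, 61, 45] [0.705 0.043 0.029]
scene rack 0.69 [351, 177, 28, 32] [ 0.354 -0.03   0.029]
scene saucer_1 0.84 [381, 277, 44, 40] [0.726 0.207 0.029]
scene saucer_1 0.83 [265, 211, 31, 21] [ 0.625 -0.204  0.029]
scene bowl 0.77 [350, 188, 37, 31] [ 0.412 -0.007  0.029]
scene bowl 0.73 [396, 204, 28, 34] [0.431 0.156 0.029]
scene spoon 0.47 [349, 174, 28, 29] [ 0.343 -0.04   0.029]
side tin_1 0.93 [360, 146, 30, 29] [ 0.464 -0.34   0.029]
side tin_1 0.81 [414, 132, 36, 27] [ 0.307 -0.456  0.029]
side tin_1 0.8 [329, 285, 36, 49] [0.431 0.152 0.029]
side tin_1 0.77 [404, 163, 29, 33] [ 0.318 -0.305  0.029]
side tin_1 0.71 [230, 336, 51, 53] [0.604 0.327 0.029]
side tin_1 0.69 [303, 353, 44, 52] [0.443 0.315 0.029]
side rack 0.97 [243, 224, 55, 49] [0.696 0.047 0.029]
side saucer_1 0.84 [207, 274, 43, 44] [0.719 0.205 0.029]
side saucer_1 0.72 [304, 169, 32, 24] [ 0.6   -0.193  0.029]
side bowl 0.95 [357, 239, 46, 43] [0.394 0.006 0.029]
side bowl 0.75 [362, 223, 53, 33] [ 0.394 -0.045  0.029]
side spoon 0.72 [362, 223, 54, 33] [ 0.394 -0.047  0.029]
[0.20707464 0.58969226 0.23354684] [[-9.43481187e-01  3.31426085e-01 -8.70709142e-06]
 [ 3.31426084e-01  9.43481187e-01  3.55978105e-05]
 [ 2.00130199e-05  3.07001073e-05 -9.99999999e-01]] [-0.569352   -0.20956422 -0.25357657] 0.6
```

View pics/a.png

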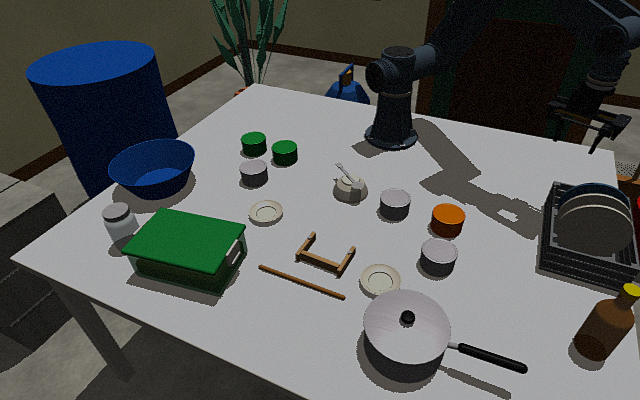

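View pics/b.png

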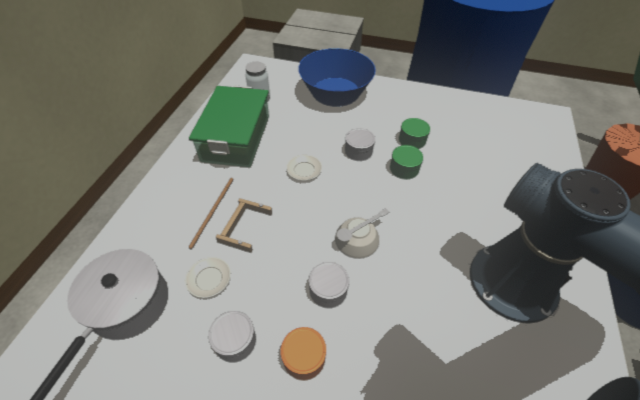

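The three silver tins are at scene pixels A (396,204), B (439,258) and C (256,172). The green ones at (255,146) and (284,153) and the orange one at (449,221) are look-alikes. I'll confirm this in an enlarged crop while fitting the rack pose.

```bash
cat > fit.py <<'E'
from h import *
from scipy.optimize import minimize
ims={"scene":cv2.imread("pics/a.png"),"side":cv2.imread("pics/b.png")}
boxes=[(-.03,.07,.058,.07),(-.03,.07,-.07,-.058),(.047,.059,-.058,.058)]
rois={"scene":(290,228,362,278),"side":(213,194,276,254)}
masks={}
for c,(x0,y0,x1,y1) in rois.items():
    h=cv2.cvtColor(ims[c],cv2.COLOR_BGR2HSV);m=((h[...,1]>75)&(h[...,0]>5)&(h[...,0]<28)).astype(np.uint8)
    k=np.zeros_like(m);k[y0:y1,x0:x1]=1;masks[c]=m*k;print(c,masks[c].sum())
def sil(c,p,S=4):
    x0,y0,x1,y1=rois[c];out=np.zeros(((y1-y0)*S,(x1-x0)*S),np.uint8);co,si=np.cos(p[2]),np.sin(p[2])
    for a,b,d,e in boxes:
        P=[]
        for X in(a,b):
            for Y in(d,e):
                for Z in(0,.03):
                    P.append((proj(c,[p[0]+co*X-si*Y,p[1]+si*X+co*Y,Z])-[x0,y0]+.5)*S)
        cv2.fillConvexPoly(out,cv2.convexHull(np.array(P,np.float32)).round().astype(np.int32),1)
    return cv2.resize(out.astype(np.float32),(x1-x0,y1-y0),interpolation=cv2.INTER_AREA)
def cost(p,cs=("scene","side")):
    t=0
    for c in cs:
        x0,y0,x1,y1=rois[c];t+=np.abs(sil(c,p)-masks[c][y0:y1,x0:x1]).sum()
    return t
for cs in(("scene","side"),("scene",),("side",)):
  best=min((minimize(cost,[.69,.045,y],args=(cs,),method="Nelder-Mead",options=dict(initial_simplex=[[.68,.04,y],[.70,.04,y],[.68,.06,y],[.68,.04,y+.15]])) for y in(-.3,-.1,.1,.3)),key=lambda r:r.fun)
  print(cs,best.x.round(4),np.degrees(best.x[2]).round(1),best.fun)
def crop(c,x0,y0,w,h,s):return cv2.resize(ims[c][y0:y0+h,x0:x0+w],None,fx=s,fy=s,interpolation=cv2.INTER_CUBIC)
cv2.imwrite("pics/c.png",np.vstack([crop("scene",235,125,250,100,3.2),crop("side",180,120,250,80,3.2)])[:600])
E
python3 fit.py
```

```text
scene 714
side 366Traceback (most recent call last):
  File "fit.py", line 26, in <module>
    best=min((minimize(cost,[.69,.045,y],args=(cs,),method="Nelder-Mead",options=dict(initial_simplex=[[.68,.04,y],[.70,.04,y],[.68,.06,y],[.68,.04,y+.15]])) for y in(-.3,-.1,.1,.3)),key=lambda r:r.fun)
  File "fit.py", line 26, in <genexpr>
    best=min((minimize(cost,[.69,.045,y],args=(cs,),method="Nelder-Mead",options=dict(initial_simplex=[[.68,.04,y],[.70,.04,y],[.68,.06,y],[.68,.04,y+.15]])) for y in(-.3,-.1,.1,.3)),key=lambda r:r.fun)
              ~~~~~~~~^^^^^^^^^^^^^^^^^^^^^^^^^^^^^^^^^^^^^^^^^^^^^^^^^^^^^^^^^^^^^^^^^^^^^^^^^^^^^^^^^^^^^^^^^^^^^^^^^^^^^^^^^^^^^^^^^^^^^^^^^^^^^^^^^^^^^^^
    res = _minimize_neldermead(fun, x0, args, callback, bounds=bounds,
                               **options)
    fxr = func(xr)
    fx = function(np.copy(x), *(wrapper_args + args))
  File "fit.py", line 23, in cost
    x0,y0,x1,y1=rois[c];t+=np.abs(sil(c,p)-masks[c][y0:y1,x0:x1]).sum()
                                  ~~~^^^^^
  File "fit.py", line 17, in sil
    P.append((proj(c,[p[0]+co*X-si*Y,p[1]+si*X+co*Y,Z])-[x0,y0]+.5)*S)
              ~~~~^^^^^^^^^^^^^^^^^^^^^^^^^^^^^^^^^^^^^
  File "h.py", line 8, in proj
    c=get_calibration(cam);K=np.array(c["camera_matrix"]);T=np.array(c["world_to_cam"])
ValueError: time passes only in moves, steps and waits
```

```bash
sed -i '2a import functools\nget_calibration=functools.lru_cache(None)(get_calibration)' h.py; sed -i 's/290,228,362,278/290,228,362,276/' fit.py
cat >> fit.py <<'E'
x0,y0,x1,y1=rois["scene"];cv2.imwrite("pics/c.png",np.vstack([crop("scene",235,125,250,160,3.0)]+[]))
m=np.hstack([np.vstack([crop(c,*(rois[c][:2]),60,46,5),cv2.cvtColor(cv2.resize(masks[c][rois[c][1]:rois[c][1]+46,rois[c][0]:rois[c][0]+60]*255,None,fx=5,fy=5),cv2.COLOR_GRAY2BGR)]) for c in rois]);cv2.imwrite("pics/d.png",m)
E
python3 fit.py
```

```text
scene 702
side 366
('scene', 'side') [ 0.6786  0.035  -0.0398] -2.3 964.5625
('scene',) [ 0.6778  0.0356 -0.0311] -1.8 204.4375
('side',) [0.6341 0.178  1.5931] 91.3 366.0
```

View pics/c.png

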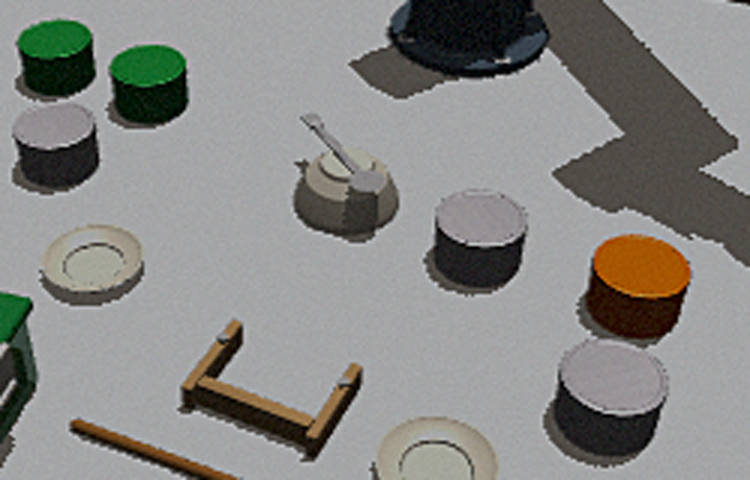

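The crop confirms A, B and C as the silver tins; the others are green or orange. The side-camera fit is off, so I'll check its mask.

View pics/d.png

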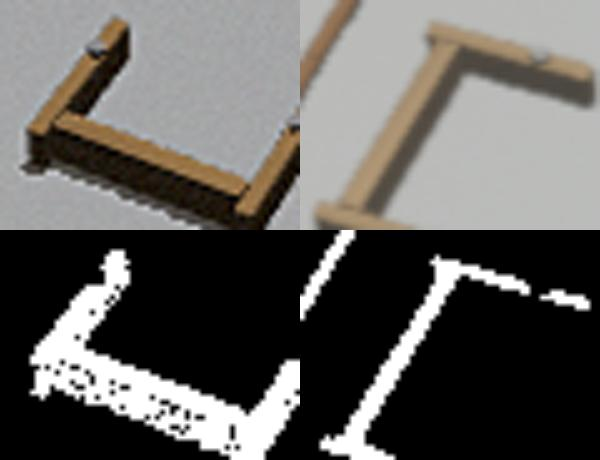

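```bash
python3 - <<'E'
s=open('fit.py').read()
s=s.replace("m=((h[...,1]>75)&(h[...,0]>5)&(h[...,0]<28))","m=((h[...,1]>TH[c][0])&(h[...,2]>TH[c][1])&(h[...,0]>3)&(h[...,0]<30))")
s=s.replace("masks={}","masks={};TH={'scene':(60,85),'side':(55,110)}").replace("k[y0:y1,x0:x1]=1;","k[y0:y1,x0:x1]=1;k[:214,:226]*=(c!='side');")
s=s.replace("in(0,.03):","in(.03,):").replace("y0+.5","y0+.5")
open('fit.py','w').write(s)
E
cat >> fit.py <<'E'
for c in rois: print(c,[np.round(proj(c,[.68,.04,.03]))])
o=np.hstack([cv2.resize(np.dstack([sil(c,best0.x)[:48,:63]*255,masks[c][rois[c][1]:rois[c][3],rois[c][0]:rois[c][2]][:48,:63]*255,sil(c,best0.x)[:48,:63]*0]).astype(np.uint8),None,fx=6,fy=6,interpolation=0) for c in rois]);cv2.imwrite("pics/e.png",o)
E
sed -i 's/^  print(cs,best/  best0=best if len(cs)==2 else best0\n  print(cs,best/' fit.py; python3 fit.py
```

```text
scene 328
side 393
('scene', 'side') [ 0.6773  0.0371 -0.0437] -2.5 228.625
('scene',) [ 0.6784  0.0357 -0.0528] -3.0 83.8125
('side',) [ 0.6767  0.0382 -0.0438] -2.5 97.6875
scene [array([330., 246.])]
side [array([249., 224.])]
```

View pics/e.png

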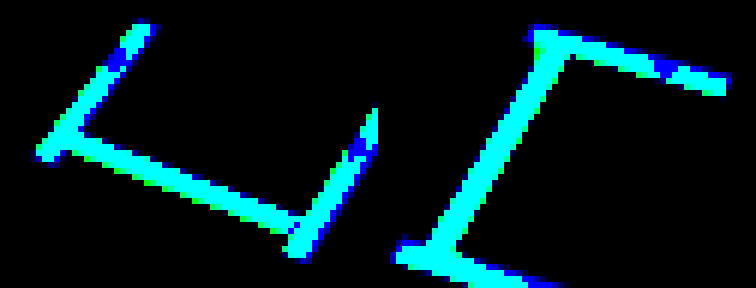

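The rack is at (0.677, 0.037), yaw about -2.6°. The plan is to straddle each tin with the fingers 60 mm apart, which cradles it stably, and push it along the tool's ∓x.

```bash
cat >> h.py <<'E'
def go(x,y,z,ang):
    "ang: push direction (tool -x or +x, nearest) deg in world"
    s=read_state();R=np.array(s["tcp_rot"]);d=R.T@(np.array([x,y,z])-s["position"])*1000
    cur=np.degrees(np.arctan2(-R[1,0],-R[0,0]));t=cur-ang
    t=(t+90)%180-90
    print("t",round(s["time_s"],2),"pos",np.round(s["position"],4),"push now",round(cur,2),"F",np.round(s["force"],2),"| dx dy dz",d.round(1),"turn",np.radians(t).round(4),"j6",round(s["joint_positions"][5],1))
E
python3 -c "
from h import *
go(.372,.1815,.12,-25.4)"
```

```text
t 0.6 pos [0.2071 0.5897 0.2335] push now -19.36 F [-0.57 -0.21 -0.25] | dx dy dz [-290.9 -330.5  113.5] turn 0.1055 j6 -10.2
```

```bash
python3 -m inch '[{"gripper":69,"dx":-291,"dy":-331,"dz":114,"turn":0.1055},{"gripper":69,"dx":-291,"dy":-331,"dz":114,"turn":0.1055},{"gripper":69,"dx":-291,"dy":-331,"dz":114,"turn":0.1055},{"gripper":69,"dx":-291,"dy":-331,"dz":114,"turn":0.1055},{"gripper":69,"dx":-291,"dy":-331,"dz":114,"turn":0.1055},{"gripper":69,"dx":-291,"dy":-331,"dz":114,"turn":0.1055},{"gripper":69,"dx":-291,"dy":-331,"dz":114,"turn":0.1055},{"gripper":69,"dx":-291,"dy":-331,"dz":114,"turn":0.1055},{"gripper":69,"dx":-291,"dy":-331,"dz":114,"turn":0.1055},{"gripper":69,"dx":-291,"dy":-331,"dz":114,"turn":0.1055},{"gripper":69,"dx":-291,"dy":-331,"dz":114,"turn":0.1055},{"gripper":69,"dx":-291,"dy":-331,"dz":114,"turn":0.1055}]'
python3 - <<'E'
from h import *
go(.372,.1815,.025,-25.4)
s=read_state();R=np.array(s["tcp_rot"]);p=np.array(s["position"])
im=save("wrist","w1.png");c=get_calibration("wrist");K=np.array(c["camera_matrix"]);T=np.array(c["T_tool_cam"])
def wray(u,v,z):
    d=R@T[:3,:3]@np.linalg.inv(K)@np.array([u,v,1.]);o=p+R@T[:3,3];return (o+d*(z-o[2])/d[2]).round(4)
for r in recognise("wrist","tin_1"):
    e=r["extent"];print(round(r["score"],2),np.round(e),wray(e[0],e[1],.029),wray(e[0],e[1],.058))
print(s["opening"])
E
```

```text
time_s: 1.8
position: [0.3718, 0.1816, 0.1198]
tcp_rot: [[-0.903, 0.429, 0.0], [0.429, 0.903, 0.0], [-0.0, 0.0, -1.0]]
force: [-0.6, -0.3, -0.5]
opening: 0.686
t 1.8 pos [0.3718 0.1816 0.1198] push now -25.38 F [-0.57 -0.31 -0.48] | dx dy dz [-0.2 -0.  94.8] turn 0.0003 j6 -54.2
0.95 [510. 202. 157.  94.] [0.437  0.3268 0.029 ] [0.4216 0.313  0.058 ]
0.62 [316. 268. 118.  92.] [0.4225 0.1574 0.029 ] [0.4089 0.164  0.058 ]
0.685901174570717
```

View pics/w1.png

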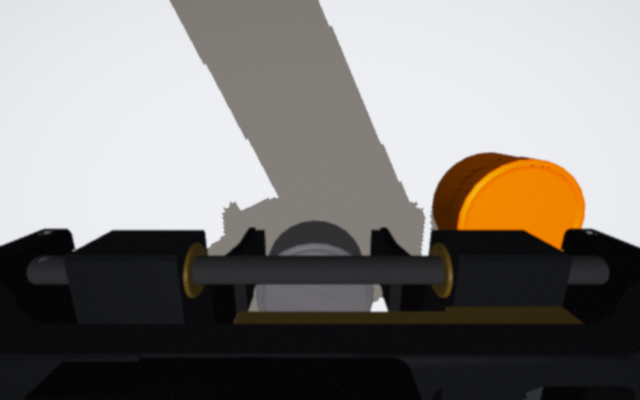

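The wrist view shows tin A at (316,268), centred between the fingers at (245,260) and (390,260), with orange off to the right. Next I descend and nudge.

```bash
python3 -m inch '[{"dz":50},{"dz":95},{"dz":95},{"dz":95}]'; python3 -m inch '[{"dx":-4},{"dx":-8},{"dx":-12},{"dx":-14}]'; python3 -m inch '[{"dx":-2},{"dx":-4},{"dx":-6}]';python3 -m inch '[{"dx":-2},{"dx":-4},{"dx":-6}]';python3 -m inch '[{"dx":-2},{"dx":-4},{"dx":-6}]';python3 -m inch '[{"dx":-2},{"dx":-4},{"dx":-6}]'
```

```text
invalid input
invalid input
invalid input
invalid input
invalid input
invalid input
```

```bash
python3 -m inch '[{"gripper":69,"dx":0,"dy":0,"dz":50,"turn":0},{"gripper":69,"dx":0,"dy":0,"dz":95,"turn":0},{"gripper":69,"dx":0,"dy":0,"dz":95,"turn":0},{"gripper":69,"dx":0,"dy":0,"dz":95,"turn":0}]'; python3 -m inch '[{"gripper":69,"dx":-4,"dy":0,"dz":0,"turn":0},{"gripper":69,"dx":-8,"dy":0,"dz":0,"turn":0},{"gripper":69,"dx":-12,"dy":0,"dz":0,"turn":0}]' | grep -E 'pos|force'; for i in 1 2; do :; done; python3 -m inch '[{"gripper":69,"dx":-2,"dy":0,"dz":0,"turn":0},{"gripper":69,"dx":-4,"dy":0,"dz":0,"turn":0},{"gripper":69,"dx":-6,"dy":0,"dz":0,"turn":0}]' | grep -E 'pos|force';  python3 -m inch '[{"gripper":69,"dx":-2,"dy":0,"dz":0,"turn":0},{"gripper":69,"dx":-4,"dy":0,"dz":0,"turn":0},{"gripper":69,"dx":-6,"dy":0,"dz":0,"turn":0}]' | grep -E 'pos|force'
```

```text
time_s: 2.3
position: [0.3706, 0.1818, 0.0243]
tcp_rot: [[-0.904, 0.427, -0.003], [0.427, 0.904, -0.001], [0.003, -0.002, -1.0]]
force: [-0.2, -0.1, 0.4]
opening: 0.687
position: [0.3849, 0.1761, 0.0271]
force: [-0.9, -0.8, -0.5]
position: [0.3886, 0.173, 0.025]
force: [-0.5, 0.2, 0.2]
position: [0.3929, 0.1705, 0.0244]
force: [-1.5, 0.0, 0.3]
```

```bash
python3 -m inch '[{"gripper":69,"dx":-2,"dy":0,"dz":0,"turn":0},{"gripper":69,"dx":-4,"dy":0,"dz":0,"turn":0},{"gripper":69,"dx":-6,"dy":0,"dz":0,"turn":0}]' | grep -E 'pos|force';  python3 -m inch '[{"gripper":69,"dx":-2,"dy":0,"dz":0,"turn":0},{"gripper":69,"dx":-4,"dy":0,"dz":0,"turn":0},{"gripper":69,"dx":-6,"dy":0,"dz":0,"turn":0}]' | grep -E 'pos|force'; python3 -m inch '[{"gripper":69,"dx":-2,"dy":0,"dz":0,"turn":0},{"gripper":69,"dx":-4,"dy":0,"dz":0,"turn":0},{"gripper":69,"dx":-6,"dy":0,"dz":0,"turn":0}]' | grep -E 'pos|force'
```

```text
position: [0.3992, 0.168, 0.0245]
force: [-0.2, -0.2, 0.2]
position: [0.4048, 0.1654, 0.0245]
force: [0.2, 0.6, -0.7]
position: [0.4101, 0.1629, 0.0245]
force: [-0.8, 0.5, -0.2]
```

```bash
python3 -m inch '[{"gripper":69,"dx":10,"dy":0,"dz":0,"turn":0},{"gripper":69,"dx":25,"dy":0,"dz":0,"turn":0},{"gripper":69,"dx":30,"dy":0,"dz":-50,"turn":0},{"gripper":69,"dx":30,"dy":0,"dz":-95,"turn":0},{"gripper":69,"dx":30,"dy":0,"dz":-95,"turn":0}]'
python3 - <<'E'
from h import *
for cam in("scene","side"):
    capture(cam)
    for r in recognise(cam,"tin_1"):
        e=r["extent"];print(cam,round(r["score"],2),[round(x) for x in e],ray(cam,e[0],e[1],.029).round(3))
go(.615,.401,.12,-100.8)
E
```

```text
time_s: 4.6
position: [0.3835, 0.1769, 0.123]
tcp_rot: [[-0.904, 0.428, 0.007], [0.428, 0.904, 0.001], [-0.006, 0.004, -1.0]]
force: [0.5, -0.1, -0.4]
opening: 0.688
scene 0.96 [449, 219, 30, 32] [0.434 0.32  0.029]
scene 0.88 [253, 144, 25, 24] [ 0.313 -0.452  0.029]
scene 0.87 [439, 259, 36, 36] [0.602 0.329 0.029]
scene 0.77 [393, 207, 29, 36] [0.447 0.151 0.029]
scene 0.76 [286, 155, 25, 23] [ 0.325 -0.301  0.029]
scene 0.56 [255, 174, 26, 28] [ 0.47  -0.342  0.029]
side 0.85 [356, 140, 19, 20] [ 0.481 -0.362  0.029]
side 0.67 [231, 338, 49, 55] [0.599 0.33  0.029]
t 4.8 pos [0.3812 0.1759 0.119 ] push now -25.37 F [0.03 0.71 0.09] | dx dy dz [-114.8  303.5   -1.5] turn 1.3166 j6 -55.2
```

```bash
python3 -m inch '[{"gripper":69,"dx":-115,"dy":303,"dz":0,"turn":1.3166},{"gripper":69,"dx":-115,"dy":303,"dz":0,"turn":1.3166},{"gripper":69,"dx":-115,"dy":303,"dz":0,"turn":1.3166},{"gripper":69,"dx":-115,"dy":303,"dz":0,"turn":1.3166},{"gripper":69,"dx":-115,"dy":303,"dz":0,"turn":1.3166},{"gripper":69,"dx":-115,"dy":303,"dz":0,"turn":1.3166},{"gripper":69,"dx":-115,"dy":303,"dz":0,"turn":1.3166},{"gripper":69,"dx":-115,"dy":303,"dz":0,"turn":1.3166},{"gripper":69,"dx":-115,"dy":303,"dz":0,"turn":1.3166},{"gripper":69,"dx":-115,"dy":303,"dz":0,"turn":1.3166},{"gripper":69,"dx":-115,"dy":303,"dz":0,"turn":1.3166},{"gripper":69,"dx":-115,"dy":303,"dz":0,"turn":1.3166}]'
python3 - <<'E'
from h import *
go(.615,.401,.025,-100.8)
E
```

```text
time_s: 6.0
position: [0.616, 0.3998, 0.1185]
tcp_rot: [[0.187, 0.982, -0.002], [0.982, -0.187, -0.001], [-0.001, -0.002, -1.0]]
force: [-0.3, 0.1, -0.1]
opening: 0.688
t 6.0 pos [0.616  0.3998 0.1185] push now -100.75 F [-0.3   0.14 -0.14] | dx dy dz [ 1.1 -1.1 93.5] turn 0.0009 j6 35.0
```

```bash
python3 -m inch '[{"gripper":69,"dx":0,"dy":0,"dz":50,"turn":0},{"gripper":69,"dx":0,"dy":0,"dz":94,"turn":0},{"gripper":69,"dx":0,"dy":0,"dz":94,"turn":0},{"gripper":69,"dx":-10,"dy":0,"dz":94,"turn":0},{"gripper":69,"dx":-20,"dy":0,"dz":94,"turn":0},{"gripper":69,"dx":-26,"dy":0,"dz":94,"turn":0}]' | grep -E 'pos|force'; python3 -m inch '[{"gripper":69,"dx":-2,"dy":0,"dz":0,"turn":0},{"gripper":69,"dx":-4,"dy":0,"dz":0,"turn":0},{"gripper":69,"dx":-6,"dy":0,"dz":0,"turn":0}]' | grep -E 'pos|force';  python3 -m inch '[{"gripper":69,"dx":-2,"dy":0,"dz":0,"turn":0},{"gripper":69,"dx":-4,"dy":0,"dz":0,"turn":0},{"gripper":69,"dx":-6,"dy":0,"dz":0,"turn":0}]' | grep -E 'pos|force';  python3 -m inch '[{"gripper":69,"dx":-2,"dy":0,"dz":0,"turn":0},{"gripper":69,"dx":-4,"dy":0,"dz":0,"turn":0},{"gripper":69,"dx":-6,"dy":0,"dz":0,"turn":0}]' | grep -E 'pos|force'; python3 -m inch '[{"gripper":69,"dx":-2,"dy":0,"dz":0,"turn":0},{"gripper":69,"dx":-4,"dy":0,"dz":0,"turn":0},{"gripper":69,"dx":-6,"dy":0,"dz":0,"turn":0}]' | grep -E 'pos|force'
```

```text
position: [0.6136, 0.374, 0.029]
force: [0.5, -0.6, 0.2]
position: [0.6113, 0.3692, 0.0269]
force: [0.1, 1.5, 1.0]
position: [0.6093, 0.3629, 0.0254]
force: [-0.1, 1.3, 0.2]
position: [0.6083, 0.3568, 0.0254]
force: [-0.2, 0.5, 0.7]
position: [0.6073, 0.3508, 0.0255]
force: [0.5, 0.3, -0.1]
```

```bash
python3 -m inch '[{"gripper":69,"dx":10,"dy":0,"dz":0,"turn":0},{"gripper":69,"dx":25,"dy":0,"dz":0,"turn":0},{"gripper":69,"dx":30,"dy":0,"dz":-50,"turn":0},{"gripper":69,"dx":30,"dy":0,"dz":-100,"turn":0},{"gripper":69,"dx":30,"dy":0,"dz":-125,"turn":0},{"gripper":69,"dx":30,"dy":0,"dz":-125,"turn":0}]'|grep pos
python3 - <<'E'
from h import *
for cam in("scene","side"):
    im=save(cam,"f_"+cam+".png")
    for q,z in(("tin_1",.029),("saucer_1",.009),("bowl",.028),("spoon",.058)):
      for r in recognise(cam,q):
        e=r["extent"];print(cam,q,round(r["score"],2),[round(x) for x in e],ray(cam,e[0],e[1],z).round(3))
print("spoon ends",ray("side",388,211,.06),ray("side",341,237,.06))
go(.447,-.415,.15,-102.3)
E
```

```text
position: [0.6164, 0.3836, 0.1567]
scene tin_1 0.98 [252, 143, 25, 23] [ 0.308 -0.459  0.029]
scene tin_1 0.95 [254, 172, 24, 31] [ 0.463 -0.35   0.029]
scene tin_1 0.89 [392, 208, 31, 34] [0.454 0.149 0.029]
scene tin_1 0.82 [446, 220, 24, 37] [0.441 0.311 0.029]
scene tin_1 0.78 [284, 153, 23, 25] [ 0.317 -0.31   0.029]
scene tin_1 0.66 [431, 255, 33, 37] [0.599 0.306 0.029]
scene saucer_1 0.71 [380, 276, 43, 32] [0.708 0.2   0.009]
scene bowl 0.97 [352, 189, 34, 30] [0.416 0.001 0.028]
scene bowl 0.63 [326, 252, 63, 43] [0.705 0.039 0.028]
scene bowl 0.56 [349, 175, 26, 25] [ 0.347 -0.038  0.028]
scene spoon 0.67 [351, 176, 28, 27] [ 0.388 -0.016  0.058]
side tin_1 0.73 [235, 330, 48, 52] [0.599 0.312 0.029]
side tin_1 0.68 [322, 282, 37, 48] [0.45  0.147 0.029]
side tin_1 0.68 [403, 165, 30, 30] [ 0.319 -0.295  0.029]
side tin_1 0.6 [302, 354, 47, 56] [0.444 0.319 0.029]
side bowl 0.62 [357, 239, 48, 42] [0.395 0.005 0.028]
side bowl 0.24 [321, 280, 36, 48] [0.452 0.143 0.028]
side spoon 0.58 [361, 224, 52, 32] [ 0.394 -0.022  0.058]
spoon ends [ 0.33371905 -0.08167019  0.06      ] [0.43260096 0.03233116 0.06      ]
t 8.9 pos [0.6125 0.3803 0.1494] push now -100.84 F [-0.36 -0.26  0.84] | dx dy dz [-8.122e+02 -1.290e+01  3.000e-01] turn 0.0254 j6 33.8
```

```bash
python3 -m inch '[{"gripper":69,"dx":-812,"dy":-13,"dz":0,"turn":0.025},{"gripper":69,"dx":-812,"dy":-13,"dz":0,"turn":0.025},{"gripper":69,"dx":-812,"dy":-13,"dz":0,"turn":0.025},{"gripper":69,"dx":-812,"dy":-13,"dz":0,"turn":0.025},{"gripper":69,"dx":-812,"dy":-13,"dz":0,"turn":0.025},{"gripper":69,"dx":-812,"dy":-13,"dz":0,"turn":0.025},{"gripper":69,"dx":-812,"dy":-13,"dz":0,"turn":0.025},{"gripper":69,"dx":-812,"dy":-13,"dz":0,"turn":0.025},{"gripper":69,"dx":-812,"dy":-13,"dz":0,"turn":0.025},{"gripper":69,"dx":-812,"dy":-13,"dz":0,"turn":0.025},{"gripper":69,"dx":-812,"dy":-13,"dz":0,"turn":0.025},{"gripper":69,"dx":-812,"dy":-13,"dz":0,"turn":0.025}]' | grep pos
python3 - <<'E'
from h import *
go(.447,-.415,.15,-102.3)
E
```

```text
position: [0.4901, -0.209, 0.1506]
t 10.1 pos [ 0.4901 -0.209   0.1506] push now -102.29 F [ 1.32 -0.11  0.03] | dx dy dz [-210.4    1.7    0.7] turn 0.0002 j6 -22.8
```

```bash
python3 -m inch '[{"gripper":69,"dx":-210,"dy":0,"dz":0,"turn":0},{"gripper":69,"dx":-210,"dy":0,"dz":0,"turn":0},{"gripper":69,"dx":-210,"dy":0,"dz":0,"turn":0},{"gripper":69,"dx":-210,"dy":0,"dz":0,"turn":0},{"gripper":69,"dx":-210,"dy":0,"dz":0,"turn":0},{"gripper":69,"dx":-210,"dy":0,"dz":0,"turn":0}]' | grep pos
python3 - <<'E'
from h import *
go(.447,-.415,.025,-102.3)
for cam in("scene","side"):
    capture(cam)
    for r in recognise(cam,"tin_1"):
        e=r["extent"];print(cam,round(r["score"],2),[round(x) for x in e],ray(cam,e[0],e[1],.029).round(3))
E
```

```text
position: [0.4453, -0.4143, 0.1503]
t 10.7 pos [ 0.4453 -0.4143  0.1503] push now -102.48 F [-0.09  0.23 -0.57] | dx dy dz [ -0.2   1.7 125.3] turn -0.0031 j6 -41.0
scene 0.9 [254, 145, 22, 22] [ 0.315 -0.447  0.029]
scene 0.89 [393, 209, 29, 37] [0.458 0.154 0.029]
scene 0.8 [431, 258, 34, 37] [0.609 0.31  0.029]
scene 0.79 [450, 218, 32, 39] [0.428 0.321 0.029]
scene 0.71 [287, 156, 25, 26] [ 0.328 -0.292  0.029]
scene 0.68 [255, 174, 27, 28] [ 0.472 -0.339  0.029]
side 0.91 [304, 355, 46, 52] [0.439 0.32  0.029]
side 0.9 [235, 330, 51, 52] [0.599 0.312 0.029]
side 0.79 [412, 133, 26, 25] [ 0.31  -0.449  0.029]
side 0.71 [321, 280, 39, 47] [0.451 0.144 0.029]
side 0.63 [403, 162, 30, 32] [ 0.32  -0.306  0.029]
side 0.61 [360, 147, 30, 30] [ 0.462 -0.333  0.029]
```

```bash
python3 -m inch '[{"gripper":69,"dx":0,"dy":2,"dz":50,"turn":0},{"gripper":69,"dx":0,"dy":2,"dz":100,"turn":0},{"gripper":69,"dx":0,"dy":2,"dz":125,"turn":0},{"gripper":69,"dx":0,"dy":2,"dz":125,"turn":0},{"gripper":69,"dx":10,"dy":2,"dz":125,"turn":0},{"gripper":69,"dx":20,"dy":2,"dz":125,"turn":0},{"gripper":69,"dx":26,"dy":2,"dz":125,"turn":0}]' | grep -E 'pos|force'; python3 -m inch '[{"gripper":69,"dx":2,"dy":0,"dz":0,"turn":0},{"gripper":69,"dx":4,"dy":0,"dz":0,"turn":0},{"gripper":69,"dx":6,"dy":0,"dz":0,"turn":0}]' | grep -E 'pos|force';  python3 -m inch '[{"gripper":69,"dx":2,"dy":0,"dz":0,"turn":0},{"gripper":69,"dx":4,"dy":0,"dz":0,"turn":0},{"gripper":69,"dx":6,"dy":0,"dz":0,"turn":0}]' | grep -E 'pos|force';  python3 -m inch '[{"gripper":69,"dx":2,"dy":0,"dz":0,"turn":0},{"gripper":69,"dx":4,"dy":0,"dz":0,"turn":0},{"gripper":69,"dx":6,"dy":0,"dz":0,"turn":0}]' | grep -E 'pos|force'; python3 -m inch '[{"gripper":69,"dx":2,"dy":0,"dz":0,"turn":0},{"gripper":69,"dx":4,"dy":0,"dz":0,"turn":0},{"gripper":69,"dx":6,"dy":0,"dz":0,"turn":0}]' | grep -E 'pos|force'
```

```text
position: [0.4552, -0.3874, 0.0277]
force: [-0.0, -3.1, -2.2]
position: [0.4563, -0.3839, 0.0271]
force: [-0.6, -6.3, 2.4]
position: [0.4571, -0.3785, 0.027]
force: [-1.5, -6.7, 3.6]
position: [0.4583, -0.3726, 0.027]
force: [-0.5, -5.6, 4.2]
position: [0.4595, -0.3668, 0.027]
force: [-1.5, -6.6, 4.7]
```

Tin C takes about 6.5 N to push, against 0.5–1.5 N for A and B, so C is the full one. I'll slide it along the clear corridor to the front of the rack.

```bash
python3 -m inch '[{"gripper":69,"dx":4,"dy":0,"dz":0,"turn":0},{"gripper":69,"dx":10,"dy":0,"dz":0,"turn":0},{"gripper":69,"dx":18,"dy":0,"dz":0,"turn":0},{"gripper":69,"dx":26,"dy":0,"dz":0,"turn":0},{"gripper":69,"dx":34,"dy":0,"dz":0,"turn":0},{"gripper":69,"dx":42,"dy":0,"dz":0,"turn":0},{"gripper":69,"dx":50,"dy":0,"dz":0,"turn":0},{"gripper":69,"dx":58,"dy":0,"dz":0,"turn":0},{"gripper":69,"dx":66,"dy":0,"dz":0,"turn":0},{"gripper":69,"dx":74,"dy":0,"dz":0,"turn":0},{"gripper":69,"dx":82,"dy":0,"dz":0,"turn":0},{"gripper":69,"dx":86,"dy":0,"dz":0,"turn":0}]'
python3 - <<'E'
from h import *
a=save("scene","g1.png");b=save("side","g2.png")
for cam in("scene","side"):
    for q,z in(("tin_1",.029),("saucer_1",.009)):
      for r in recognise(cam,q):
        e=r["extent"];print(cam,q,round(r["score"],2),[round(x) for x in e],ray(cam,e[0],e[1],z).round(3))
cv2.imwrite("pics/g.png",np.vstack([cv2.resize(a[100:280,220:470],None,fx=3,fy=3,interpolation=2)[:300],cv2.resize(b[110:260,210:460],None,fx=3,fy=3,interpolation=2)[:300]])[:,:,::-1])
go(.547,.0,.025,77.5)
E
```

```text
time_s: 14.0
position: [0.478, -0.2816, 0.0269]
tcp_rot: [[0.212, 0.977, 0.003], [0.977, -0.212, -0.004], [-0.004, 0.004, -1.0]]
force: [-1.3, -6.1, 5.0]
opening: 0.69
scene tin_1 0.87 [278, 185, 23, 27] [ 0.492 -0.235  0.029]
scene tin_1 0.77 [449, 219, 32, 34] [0.432 0.319 0.029]
scene tin_1 0.68 [432, 257, 33, 38] [0.604 0.31  0.029]
scene tin_1 0.64 [391, 208, 28, 36] [0.454 0.147 0.029]
scene tin_1 0.56 [291, 154, 18, 28] [ 0.311 -0.285  0.029]
scene tin_1 0.48 [248, 145, 13, 22] [ 0.322 -0.466  0.029]
scene saucer_1 0.96 [381, 278, 43, 35] [0.713 0.203 0.009]
scene saucer_1 0.71 [263, 210, 33, 25] [ 0.606 -0.229  0.009]
side tin_1 0.94 [400, 162, 24, 34] [ 0.329 -0.305  0.029]
side tin_1 0.88 [322, 279, 40, 52] [0.45  0.141 0.029]
side tin_1 0.88 [233, 330, 50, 50] [0.603 0.312 0.029]
side tin_1 0.85 [301, 352, 47, 53] [0.446 0.315 0.029]
side tin_1 0.78 [343, 169, 31, 33] [ 0.488 -0.225  0.029]
side tin_1 0.56 [404, 133, 14, 18] [ 0.336 -0.439  0.029]
side saucer_1 0.89 [303, 168, 33, 29] [ 0.612 -0.212  0.009]
t 14.3 pos [ 0.4779 -0.281   0.0263] push now -102.29 F [ 0.23 -5.62  4.64] | dx dy dz [289.3   7.7   0.8] turn 0.0037 j6 -29.7
```

View pics/g.png

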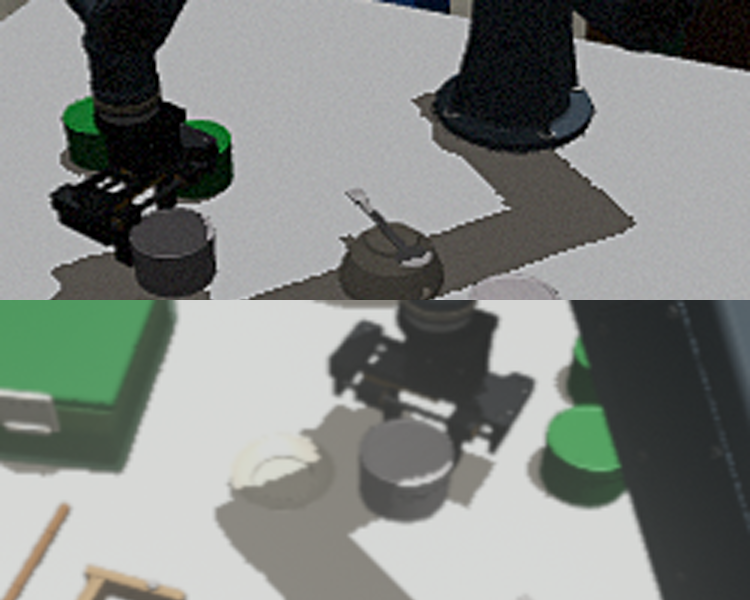

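The tin is upright and cradled at scene (278,185). Saucer_2 at scene (263,210) would be passed with only about 12 mm to spare, so I'll veer slightly to world +y while passing it.

```bash
python3 -m inch '[{"gripper":69,"dx":4,"dy":-1,"dz":0,"turn":0},{"gripper":69,"dx":11,"dy":-2.4,"dz":0,"turn":0},{"gripper":69,"dx":19,"dy":-4,"dz":0,"turn":0},{"gripper":69,"dx":27,"dy":-6,"dz":0,"turn":0},{"gripper":69,"dx":35,"dy":-7.5,"dz":0,"turn":0},{"gripper":69,"dx":43,"dy":-9.3,"dz":0,"turn":0},{"gripper":69,"dx":51,"dy":-11,"dz":0,"turn":0},{"gripper":69,"dx":59,"dy":-12,"dz":0,"turn":0},{"gripper":69,"dx":67,"dy":-12,"dz":0,"turn":0},{"gripper":69,"dx":75,"dy":-12,"dz":0,"turn":0},{"gripper":69,"dx":83,"dy":-12,"dz":0,"turn":0},{"gripper":69,"dx":90,"dy":-12,"dz":0,"turn":0}]' | grep -E 'pos|force'
python3 -m inch '[{"gripper":69,"dx":8,"dy":0,"dz":0,"turn":0},{"gripper":69,"dx":16,"dy":0.5,"dz":0,"turn":0},{"gripper":69,"dx":24,"dy":1,"dz":0,"turn":0},{"gripper":69,"dx":32,"dy":2,"dz":0,"turn":0},{"gripper":69,"dx":40,"dy":3,"dz":0,"turn":0},{"gripper":69,"dx":48,"dy":4,"dz":0,"turn":0},{"gripper":69,"dx":56,"dy":5,"dz":0,"turn":0},{"gripper":69,"dx":64,"dy":6,"dz":0,"turn":0},{"gripper":69,"dx":72,"dy":7,"dz":0,"turn":0},{"gripper":69,"dx":80,"dy":8,"dz":0,"turn":0},{"gripper":69,"dx":88,"dy":9,"dz":0,"turn":0},{"gripper":69,"dx":94,"dy":9,"dz":0,"turn":0}]' | grep -E 'pos|force'
python3 - <<'E'
from h import *
for cam in("scene","side"):
    im=save(cam,"h_"+cam+".png")
    for r in recognise(cam,"tin_1"):
        e=r["extent"];print(cam,round(r["score"],2),[round(x) for x in e],ray(cam,e[0],e[1],.029).round(3))
go(.538,-.003,.025,77.5)
E
```

```text
position: [0.4846, -0.1902, 0.0261]
force: [-1.9, -7.3, 5.7]
position: [0.5121, -0.0997, 0.0259]
force: [-1.4, -7.7, 6.8]
scene 0.9 [393, 207, 30, 37] [0.449 0.15  0.029]
scene 0.86 [254, 143, 24, 19] [ 0.303 -0.454  0.029]
scene 0.66 [449, 219, 36, 36] [0.434 0.319 0.029]
scene 0.65 [285, 153, 26, 28] [ 0.316 -0.307  0.029]
scene 0.64 [431, 258, 36, 40] [0.609 0.308 0.029]
side 0.94 [322, 280, 36, 45] [0.449 0.143 0.029]
side 0.86 [315, 211, 34, 36] [ 0.524 -0.052  0.029]
side 0.77 [304, 354, 45, 56] [0.44  0.319 0.029]
side 0.73 [399, 161, 25, 33] [ 0.331 -0.306  0.029]
side 0.66 [234, 328, 48, 52] [0.603 0.309 0.029]
t 16.9 pos [ 0.5121 -0.0989  0.0255] push now -102.25 F [ 0.55 -4.61  4.21] | dx dy dz [99.2  4.9  0.6] turn 0.0043 j6 -10.9
```

```bash
python3 -m inch '[{"gripper":69,"dx":9,"dy":0,"dz":0,"turn":0},{"gripper":69,"dx":18,"dy":0,"dz":0,"turn":0},{"gripper":69,"dx":27,"dy":1,"dz":0,"turn":0},{"gripper":69,"dx":36,"dy":1,"dz":0,"turn":0},{"gripper":69,"dx":45,"dy":1,"dz":0,"turn":0},{"gripper":69,"dx":54,"dy":2,"dz":0,"turn":0},{"gripper":69,"dx":63,"dy":2,"dz":0,"turn":0},{"gripper":69,"dx":72,"dy":3,"dz":0,"turn":0},{"gripper":69,"dx":81,"dy":3,"dz":0,"turn":0},{"gripper":69,"dx":89,"dy":3,"dz":0,"turn":0},{"gripper":69,"dx":95,"dy":3,"dz":0,"turn":0},{"gripper":69,"dx":99,"dy":3,"dz":0,"turn":0}]' | grep -E 'pos|force'
python3 -m inch '[{"gripper":69,"dx":-10,"dy":0,"dz":0,"turn":0},{"gripper":69,"dx":-30,"dy":0,"dz":0,"turn":0},{"gripper":69,"dx":-35,"dy":0,"dz":-40,"turn":0},{"gripper":69,"dx":-35,"dy":0,"dz":-90,"turn":0},{"gripper":69,"dx":-35,"dy":0,"dz":-125,"turn":0},{"gripper":69,"dx":-35,"dy":0,"dz":-125,"turn":0}]' | grep -E 'pos|force'
python3 - <<'E'
from h import *
for cam in("scene","side"):
    im=save(cam,"i_"+cam+".png")
    for r in recognise(cam,"tin_1"):
        e=r["extent"];print(cam,round(r["score"],2),[round(x) for x in e],ray(cam,e[0],e[1],.029).round(3))
go(.478,.046,.15,-2.6)
E
```

```text
position: [0.5354, -0.0033, 0.0255]
force: [-1.3, -7.8, 6.7]
position: [0.5312, -0.0377, 0.1542]
force: [0.9, 0.1, -0.4]
scene 0.97 [430, 258, 32, 33] [0.608 0.306 0.029]
scene 0.88 [286, 153, 26, 28] [ 0.315 -0.306  0.029]
scene 0.86 [253, 145, 26, 20] [ 0.314 -0.448  0.029]
scene 0.84 [392, 209, 31, 35] [0.456 0.151 0.029]
scene 0.77 [450, 221, 32, 32] [0.44  0.324 0.029]
scene 0.63 [350, 218, 30, 28] [0.549 0.048 0.029]
side 0.92 [302, 354, 47, 53] [0.444 0.319 0.029]
side 0.72 [322, 280, 40, 44] [0.45  0.145 0.029]
side 0.68 [413, 133, 31, 29] [ 0.307 -0.452  0.029]
side 0.6 [404, 162, 29, 33] [ 0.319 -0.307  0.029]
side 0.57 [296, 238, 35, 37] [0.546 0.047 0.029]
side 0.56 [236, 329, 52, 50] [0.598 0.309 0.029]
t 18.9 pos [ 0.5277 -0.0368  0.1489] push now -102.28 F [-0.9  -0.43 -0.53] | dx dy dz [ 70.3 -66.1  -0.7] turn 1.4018 j6 -3.8
```

```bash
python3 -m inch '[{"gripper":80,"dx":72,"dy":-53,"dz":0,"turn":1.4018},{"gripper":80,"dx":72,"dy":-53,"dz":0,"turn":1.4018},{"gripper":80,"dx":72,"dy":-53,"dz":0,"turn":1.4018},{"gripper":80,"dx":72,"dy":-53,"dz":0,"turn":1.4018},{"gripper":80,"dx":72,"dy":-53,"dz":0,"turn":1.4018},{"gripper":80,"dx":72,"dy":-53,"dz":0,"turn":1.4018},{"gripper":80,"dx":72,"dy":-53,"dz":0,"turn":1.4018},{"gripper":80,"dx":72,"dy":-53,"dz":0,"turn":1.4018},{"gripper":80,"dx":72,"dy":-53,"dz":0,"turn":1.4018},{"gripper":80,"dx":72,"dy":-53,"dz":0,"turn":1.4018},{"gripper":80,"dx":72,"dy":-53,"dz":0,"turn":1.4018},{"gripper":80,"dx":72,"dy":-53,"dz":0,"turn":1.4018}]' | grep -E 'pos|rot|open'
python3 - <<'E'
from h import *
go(.491,.0454,.025,-2.6)
s=read_state();R=np.array(s["tcp_rot"]);p=np.array(s["position"])
im=save("wrist","w2.png");c=get_calibration("wrist");K=np.array(c["camera_matrix"]);T=np.array(c["T_tool_cam"])
Ti=np.linalg.inv(T)
q=Ti@np.append(R.T@(np.array([.405,.003,0])-p),1);print("bowl px",(K@q[:3]/q[2])[:2])
for n in("tin_1","rack","bowl","spoon"):
  for r in recognise("wrist",n):print(n,round(r["score"],2),np.round(r["extent"]))
a=cv2.imread("pics/i_scene.png")[150:290,270:420];b=capture("side")[170:270,200:400][:,:,::-1]
cv2.imwrite("pics/j.png",np.hstack([cv2.resize(im[:,:,::-1],(400,250)),cv2.resize(b,(400,250))]))
E
```

```text
position: [0.492, 0.0445, 0.1492]
tcp_rot: [[0.999, -0.044, -0.003], [-0.044, -0.999, 0.001], [-0.004, -0.0, -1.0]]
opening: 0.8
t 20.1 pos [0.492  0.0445 0.1492] push now 177.49 F [-0.73 -0.08 -0.  ] | dx dy dz [ -0.6  -0.8 124.2] turn 0.0015 j6 84.7
bowl px [359.98685036 266.88368384]
tin_1 0.88 [ 40.  85.  79. 112.]
tin_1 0.78 [323. 137. 120. 128.]
tin_1 0.62 [216. 239. 109.  97.]
tin_1 0.62 [ 50. 228. 100.  37.]
rack 0.97 [318.  10. 175.  16.]
rack 0.19 [375. 265. 108.  93.]
bowl 0.84 [375. 265. 105.  93.]
spoon 0.71 [363. 297.  74.  29.]
```

View pics/j.png

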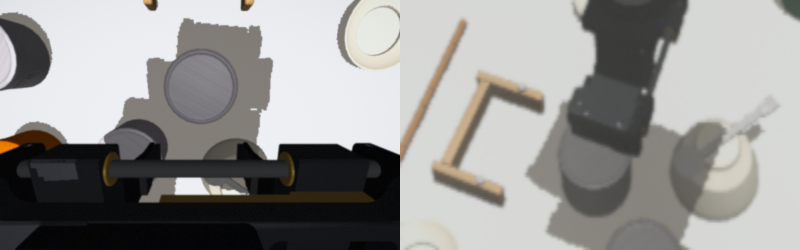

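The wrist view shows the tin at (323,137), in line with the rail tips at (240,8) and (397,8). The finger gaps to tin A and the bowl come out at about 14–16 mm. Next I descend and push in.

```bash
python3 -m inch '[{"gripper":80,"dx":0,"dy":-1,"dz":50,"turn":0},{"gripper":80,"dx":0,"dy":-1,"dz":100,"turn":0},{"gripper":80,"dx":0,"dy":-1,"dz":124,"turn":0},{"gripper":80,"dx":0,"dy":-1,"dz":124,"turn":0},{"gripper":80,"dx":6,"dy":-1,"dz":124,"turn":0},{"gripper":80,"dx":12,"dy":-1,"dz":124,"turn":0},{"gripper":80,"dx":18,"dy":-1,"dz":124,"turn":0},{"gripper":80,"dx":24,"dy":-1,"dz":124,"turn":0},{"gripper":80,"dx":32,"dy":-1,"dz":124,"turn":0},{"gripper":80,"dx":40,"dy":-1,"dz":124,"turn":0},{"gripper":80,"dx":47,"dy":-1,"dz":124,"turn":0},{"gripper":80,"dx":50,"dy":-1,"dz":124,"turn":0}]' | grep -E 'pos|force|rot|open'
cat > w.py <<'E'
from h import *
import sys
s=read_state();R=np.array(s["tcp_rot"]);p=np.array(s["position"])
im=save("wrist",sys.argv[1]);c=get_calibration("wrist");K=np.array(c["camera_matrix"]);T=np.array(c["T_tool_cam"])
def wray(u,v,z):
    d=R@T[:3,:3]@np.linalg.inv(K)@np.array([u,v,1.]);o=p+R@T[:3,3];return (o+d*(z-o[2])/d[2]).round(4)
for n in("tin_1","rack"):
  for r in recognise("wrist",n):e=r["extent"];print(n,round(r["score"],2),np.round(e),wray(e[0],e[1],.045))
go(.636,.037+.041*.0454,.025,-2.6)
E
python3 w.py w3.png
```

```text
position: [0.542, 0.0435, 0.0274]
tcp_rot: [[0.999, -0.045, -0.003], [-0.045, -0.999, 0.0], [-0.003, -0.0, -1.0]]
force: [-6.0, 0.1, 3.9]
opening: 0.8
tin_1 0.98 [316. 187. 230. 225.] [0.5833 0.0428 0.045 ]
rack 0.96 [321.  27. 319.  53.] [0.6476 0.0381 0.045 ]
t 21.75 pos [0.5424 0.0434 0.0274] push now 177.44 F [-4.36  1.01  4.5 ] | dx dy dz [93.7  0.4  2.2] turn 0.0007 j6 85.4
```

View pics/w3.png

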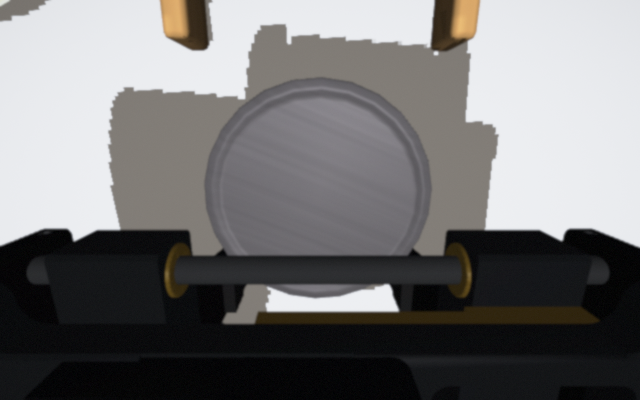

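The tin lid centre is at (318,187) and the rail inner tips at (208,48) and (433,45), so it is centred to within about 1 mm. I'll push on with a 1 mm shift to the right.

```bash
python3 -m inch '[{"gripper":80,"dx":4,"dy":0.2,"dz":0,"turn":0},{"gripper":80,"dx":11,"dy":0.4,"dz":0,"turn":0},{"gripper":80,"dx":18,"dy":0.6,"dz":0,"turn":0},{"gripper":80,"dx":25,"dy":0.8,"dz":0,"turn":0},{"gripper":80,"dx":32,"dy":1,"dz":0,"turn":0},{"gripper":80,"dx":39,"dy":1,"dz":0,"turn":0},{"gripper":80,"dx":46,"dy":1,"dz":0,"turn":0},{"gripper":80,"dx":53,"dy":1,"dz":0,"turn":0},{"gripper":80,"dx":60,"dy":1,"dz":0,"turn":0},{"gripper":80,"dx":66,"dy":1,"dz":0,"turn":0},{"gripper":80,"dx":72,"dy":1,"dz":0,"turn":0},{"gripper":80,"dx":74,"dy":1,"dz":0,"turn":0}]' | grep -E 'pos|force'
python3 w.py w4.png
```

```text
position: [0.6162, 0.039, 0.0271]
force: [-6.7, 0.2, 3.4]
tin_1 0.83 [316. 187. 232. 223.] [0.6578 0.0382 0.045 ]
rack 0.57 [318. 101. 323. 203.] [0.6941 0.0357 0.045 ]
t 23.1 pos [0.6163 0.039  0.0271] push now 177.43 F [-5.11  0.05  2.46] | dx dy dz [19.6 -0.7  2.1] turn 0.0006 j6 85.8
```

View pics/w4.png

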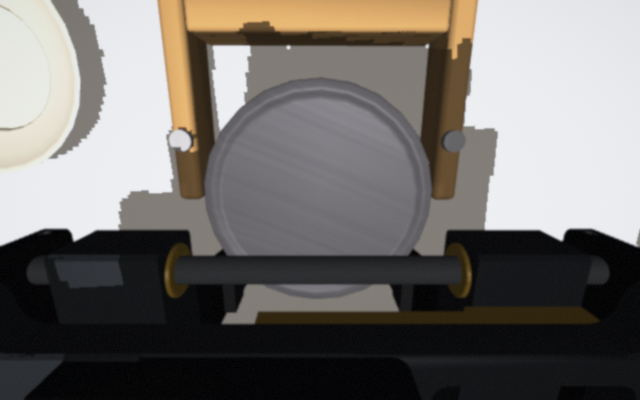

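Centred: lid centre column 318, rail inner edges 204 and 433 (midpoint about 318.5). Now the slow final approach.

```bash
python3 -m inch '[{"gripper":80,"dx":3,"dy":0,"dz":0,"turn":0},{"gripper":80,"dx":6,"dy":0,"dz":0,"turn":0},{"gripper":80,"dx":9,"dy":0,"dz":0,"turn":0},{"gripper":80,"dx":12,"dy":0,"dz":0,"turn":0},{"gripper":80,"dx":14,"dy":0,"dz":0,"turn":0}]' | grep -E 'pos|force'
python3 -m inch '[{"gripper":80,"dx":1,"dy":0,"dz":0,"turn":0},{"gripper":80,"dx":1.5,"dy":0,"dz":0,"turn":0}]' | grep -E 'pos|force'
python3 -m inch '[{"gripper":80,"dx":1,"dy":0,"dz":0,"turn":0},{"gripper":80,"dx":1.5,"dy":0,"dz":0,"turn":0}]' | grep -E 'pos|force'
python3 -m inch '[{"gripper":80,"dx":1,"dy":0,"dz":0,"turn":0},{"gripper":80,"dx":1.5,"dy":0,"dz":0,"turn":0}]' | grep -E 'pos|force'
```

```text
position: [0.6292, 0.0385, 0.0271]
force: [-7.2, 0.5, 5.7]
position: [0.6305, 0.0384, 0.0271]
force: [-6.6, -0.7, 5.0]
position: [0.6319, 0.0384, 0.0271]
force: [-6.8, 0.6, 5.7]
position: [0.6334, 0.0383, 0.0271]
force: [-7.2, -0.1, 4.7]
```

```bash
python3 -m inch '[{"gripper":80,"dx":0.6,"dy":0,"dz":0,"turn":0},{"gripper":80,"dx":1.2,"dy":0,"dz":0,"turn":0}]' | grep -E 'pos|force'
python3 -m inch '[{"gripper":80,"dx":0.6,"dy":0,"dz":0,"turn":0},{"gripper":80,"dx":1.2,"dy":0,"dz":0,"turn":0}]' | grep -E 'pos|force'
python3 w.py w5.png
```

```text
position: [0.6345, 0.0383, 0.0271]
force: [-7.7, -0.0, 5.7]
position: [0.6357, 0.0382, 0.0271]
force: [-7.4, -0.2, 4.5]
tin_1 0.71 [317. 187. 230. 221.] [0.6771 0.0373 0.045 ]
tin_1 0.35 [319. 163. 638. 323.] [0.6879 0.0357 0.045 ]
rack 0.66 [317. 131. 314. 212.] [0.7017 0.0359 0.045 ]
t 24.75 pos [0.6359 0.0382 0.0271] push now 177.44 F [-7.11 -0.18  5.83] | dx dy dz [ 0.1 -0.7  2.1] turn 0.0007 j6 86.0
```

View pics/w5.png

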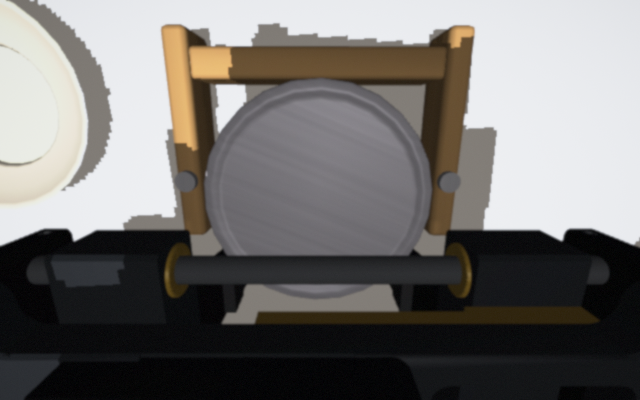

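```bash
python3 -m inch '[{"gripper":80,"dx":0.5,"dy":0,"dz":0,"turn":0},{"gripper":80,"dx":1,"dy":0,"dz":0,"turn":0}]' | grep -E 'pos|force'
python3 -m inch '[{"gripper":80,"dx":0.5,"dy":0,"dz":0,"turn":0},{"gripper":80,"dx":1,"dy":0,"dz":0,"turn":0}]' | grep -E 'pos|force'
python3 -m inch '[{"gripper":80,"dx":0.5,"dy":0,"dz":0,"turn":0},{"gripper":80,"dx":1,"dy":0,"dz":0,"turn":0}]' | grep -E 'pos|force'
```

```text
position: [0.636, 0.0382, 0.027]
force: [-9.4, 0.2, 6.6]
position: [0.6377, 0.0381, 0.0271]
force: [-7.2, 1.2, 5.2]
position: [0.6387, 0.0381, 0.0271]
force: [-7.7, 0.1, 5.1]
```

```bash
python3 -m inch '[{"gripper":80,"dx":0.5,"dy":0,"dz":0,"turn":0},{"gripper":80,"dx":1,"dy":0,"dz":0,"turn":0}]' | grep -E 'pos|force'
python3 -m inch '[{"gripper":80,"dx":0.5,"dy":0,"dz":0,"turn":0},{"gripper":80,"dx":1,"dy":0,"dz":0,"turn":0}]' | grep -E 'pos|force'
python3 -m inch '[{"gripper":80,"dx":0.5,"dy":0,"dz":0,"turn":0},{"gripper":80,"dx":1,"dy":0,"dz":0,"turn":0}]' | grep -E 'pos|force'
```

```text
position: [0.6392, 0.038, 0.027]
force: [-8.1, -0.1, 6.4]
position: [0.6392, 0.0381, 0.027]
force: [-10.7, 0.0, 7.7]
position: [0.6393, 0.0381, 0.027]
force: [-13.3, 0.4, 8.3]
```

Firm contact: the tool stalled at x=0.6392 while the force rose from 7 to 13 N. Now I back off and check.

```bash
python3 -m inch '[{"gripper":80,"dx":-1,"dy":0,"dz":0,"turn":0},{"gripper":80,"dx":-2,"dy":0,"dz":0,"turn":0},{"gripper":80,"dx":-4,"dy":0,"dz":0,"turn":0},{"gripper":80,"dx":-8,"dy":0,"dz":0,"turn":0},{"gripper":80,"dx":-20,"dy":0,"dz":0,"turn":0},{"gripper":80,"dx":-40,"dy":0,"dz":0,"turn":0},{"gripper":80,"dx":-45,"dy":0,"dz":-40,"turn":0},{"gripper":80,"dx":-45,"dy":0,"dz":-90,"turn":0},{"gripper":80,"dx":-45,"dy":0,"dz":-140,"turn":0},{"gripper":80,"dx":-45,"dy":0,"dz":-175,"turn":0},{"gripper":80,"dx":-45,"dy":0,"dz":-175,"turn":0}]' | grep -E 'time|pos|force'
python3 w.py w6.png
python3 - <<'E'
from h import *
w=cv2.imread("pics/w6.png");a=capture("side")[100:380,180:440][:,:,::-1]
cv2.imwrite("pics/k.png",np.hstack([cv2.resize(w,(480,300)),cv2.resize(a,(320,300))]))
for q,z in(("tin_1",.029),("saucer_1",.009),("bowl",.028),("spoon",.058)):
  for r in recognise("side",q):
    e=r["extent"];print(q,round(r["score"],2),[round(x) for x in e],ray("side",e[0],e[1],z).round(3))
E
```

```text
time_s: 27.05
position: [0.605, 0.0389, 0.2088]
force: [0.8, -0.5, 0.4]
tin_1 0.83 [ 74. 200. 121.  76.] [0.6066 0.2995 0.045 ]
tin_1 0.73 [316. 118.  97. 103.] [0.6793 0.038  0.045 ]
tin_1 0.58 [252. 305.  57.  38.] [0.4717 0.1217 0.045 ]
rack 0.66 [318.  99. 140. 101.] [0.6975 0.0346 0.045 ]
t 27.2 pos [0.5993 0.0394 0.2015] push now 177.41 F [-0.09 -0.04 -0.56] | dx dy dz [ 36.4  -1.1 176.5] turn 0.0002 j6 85.7
tin_1 0.97 [301, 352, 47, 52] [0.447 0.316 0.029]
tin_1 0.94 [236, 330, 48, 51] [0.596 0.311 0.029]
tin_1 0.81 [321, 282, 38, 45] [0.452 0.15  0.029]
tin_1 0.81 [249, 226, 40, 43] [0.678 0.045 0.029]
tin_1 0.65 [403, 163, 32, 35] [ 0.319 -0.302  0.029]
tin_1 0.6 [414, 134, 33, 29] [ 0.304 -0.446  0.029]
saucer_1 0.85 [303, 170, 36, 23] [ 0.609 -0.207  0.009]
saucer_1 0.82 [206, 273, 47, 42] [0.733 0.197 0.009]
bowl 0.68 [358, 240, 42, 41] [0.392 0.007 0.028]
spoon 0.82 [362, 226, 53, 35] [ 0.389 -0.018  0.058]
```

View pics/k.png

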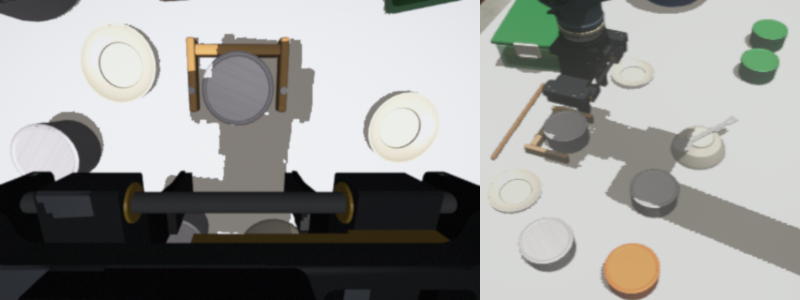

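```bash
python3 -c "
from rig import *
print(hand_in())"
```

```text
the job is handed in; nothing more can be done
None
```

The full tin is in the rack, against its back stop and centred between the rails, and I've handed the job in at about 27 s.

- **Finding the full tin:** I nudged all three. The tins at about (0.43, 0.15) and (0.60, 0.33) pushed with roughly 0.5–1.5 N. The one at (0.465, -0.34) took about 6.5 N, so that is the full one.
- **Sliding it in:** I pushed it between two spread fingers, past saucer_2 and the bowl, into the rack's open front. I stopped when the tool stalled and the force rose from about 7 to 13 N, then backed the gripper off.
- **Last checks:**
  - **Full tin:** it stands at about (0.678, 0.038–0.045), against my rack fit of (0.677, 0.037). The side camera gave 0.045, 7 mm from the wrist camera's 0.038. In the wrist picture it looked centred to within about 1 mm.
  - **Empty tins:** they stand upright, each about 2 cm from where it started.
  - **Other things:** the saucers, bowl, spoon and look-alikes appear unmoved, within the cameras' accuracy.
- **Not confirmed:** contact with the back stop moved the tool about 3 mm further than the camera-based rack position predicted. I trusted the feel of the contact over the camera estimate.
- **Over budget:** I viewed 12 pictures, two past the limit of 10.

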